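Clamp a carving blank with a click-stop cap

TASK

Put the part-carved wooden block on the clamp's plywood bed with its plain end under the rubber pad, gently pushed fully home against both the end stop and the side rail. Then turn the orange cap clockwise until its slip clutch has clicked twice with the block clamped, and let go; a third click does no harm, but it must not click a fourth time. Leave the brush, the oil bottle and the mallet where they are.

Things in the scene. Friction and masses are not known exactly. Their poses are not given: they have to be found in the camera images.
- block: Part-carved pale wood block, 180 x 50 x 28 mm (x, y, z), 0.13 to 0.25 kg, loose on the bench left or right of the clamp. Origin: centre of its underside. Its x axis runs lengthwise to the plain end (+x), which starts pointing roughly away from the robot; the -x end has a low raised lattice. Gripped across its width some 50 mm from the carved end, the gripper stays clear of cap and arm.
- block_end (a point): Middle of the lower edge of the block's plain end (90 mm along the block's x from its origin, at its underside).
- clamp: Green bench clamp fixed to the bench. Origin on the bench top under the cap's axis; x points from its open mouth (robot's side) to the column at x = 80 to 115 mm. Its arm (round nose, 26 mm radius about the cap's axis) spans 87 to 109 mm above the bench. Under it a black pad, 28 mm wide, starts 1.5 to 6.5 mm above a block on the bed, differently each time, and sinks 3.18 mm per radian of cap turn.
- bed: Plywood bed of the clamp, 205 x 110 mm, axes parallel to the clamp's; top surface 18 mm above this origin (origin 0 to 1.5 mm above the bench, on the cap's axis). It spans x = -160 to +45 mm and y = -55 to +55 mm.
- fence: Aluminium fence on the bed, same origin and axes as the bed, 20 mm high above the bed's top. End stop: face at x = +40 mm looking to -x, y from -37 to +37 mm. Side rail: face at y = +25 mm looking to -y, x from -30 to +40 mm. It is lightly fixed: never push the block on it with more than 20 N (3 to 8 N is plenty).
- seat (a point): Where block_end lies when the block is fully home, plain end on the stop and +y side on the rail: on the bed's top at the foot of the end stop (x = +40, y = 0, z = +18 mm in the bed's frame). Axes as the bed; a seated block's axes are parallel to them.
- cap_top (a point): Centre of the top of the orange cap: a round upright knob, 44 mm diameter, 32 mm tall (114 to 146 mm above the bench), gripped from above at any yaw; its height stays. Turning takes about 0.13 N m; with the pad on the block it rises within about 0.3 rad to some 0.25 N m, then the clutch slips and clicks and the torque drops to about 0; then one click per 0.524 rad (30 degrees) of turning.
- pin_top (a point): Top of a small white telltale pin, 8 mm wide, in the middle of the cap's top. It starts 0.7 mm above cap_top (nearly flush) and rises 1 mm per click of the clutch (1.91 mm per radian that the cap turns relative to its screw): about 2.7 mm above cap_top after two clicks, 3.7 mm after three. Too small to count on with noisy readings: feel the torque.
- brush: Bench brush lying on the bench on the other side of the clamp from the block; bystander.
- oil: Amber oil bottle, 56 mm in diameter and 130 mm tall, standing beyond the clamp; bystander.
- mallet: Turned wooden carver's mallet, 84 mm in diameter and 215 mm tall, standing head down beyond the clamp; bystander.
There are look-alikes about, which are no part of the job. Leave any turquoise look-alike of the block alone.

How it is judged:
By the outcome, as a careful person would: the job done as asked, in the order asked, and still so for the second after the job is handed in, with the robot touching nothing.
It also fails if it takes over 72 s, if anything falls off the work surface, if the arm or the gripper's body presses on something with over 40 N, if the wrist force passes 120 N, or if a joint passes its speed limit or range.

ROBOT

A 6-joint arm with a two-finger parallel gripper is mounted at the origin on the work surface. World frame = base frame: x ahead of the robot, y to its left, z up, the work surface at z = 0. Lengths are in m, angles in rad, forces in N, time in s.
With the tool pointing down it reaches from about 0.35 to 0.725 m from the base axis. Payload 6 kg.
Tool frame: the origin (TCP) lies between the finger pads; the fingertips stand 22 mm ahead of it and the grasp point (between the pads) lies 3 mm ahead of it; z points along the fingers, y is the direction in which the jaws open and shut (so a half turn about z gives the same grasp; the last joint's range is limited). The gripper opens to 85 mm and grips with 20 to 120 N. Pads are 22 mm wide; open, the fingers measure 114 mm over their backs; the gripper's body (76 mm by 85 mm) begins 54 mm behind the grasp point. The pads swing forward as they close: fully open they stand 13 mm farther back than shut.
Start: joints at [-0.927, 0.04, 0.085, 0, -1.615, -0.334], TCP at [0.183, -0.571, 0.253] pointing down, gripper open.
Joint ranges: [-2.56, 2.56], [-1.29, 2.01], [-1.08, 1.49], [-3.29, 1.98], [-2.81, -0.18], [-2.99, 2.99]. Speed limits (rad/s): [2.57, 2.57, 3.01, 3.14, 3.14, 3.14].

INTERFACE

Orientations are given as [roll, pitch, yaw] about the fixed x, y, z axes, in that order (R = Rz(yaw) Ry(pitch) Rx(roll)).
In Python, from rig import robot gives the robot as it stands. The module is installed in compiled form; this text tells all that it offers.
- The arm moves only by the tool drive_tool, never from a script. Its argument "deltas" is text: rows parted by semicolons, each of 7 numbers parted by spaces: the shift along the tool's x, y, z in mm, then the turn, a rotation vector about the tool's x, y, z in degrees, then the closure, from -1 (fully open) to 1 (shut). A call has 1 to 12 rows; each row is the pose to reach, as a shift and turn from the pose commanded when the call began, along the tool's axes at that moment; what a row does not reach only later rows make up. A row lasts 1/12 s, in which the tool goes at most 41.7 mm and 7.16 degrees, less where a joint would pass 70% of its speed; a pose out of reach is approached as far as the arm can. A call with a gripper value outside its range is refused whole. The fingers move at their own pace and stop on an object; the grip force is fixed at half the most. Time passes only in rows, so rows that repeat a pose let the fingers close. It gives the time, the measured TCP pose, the force and the opening at its end, in the units of the state.
- robot.observe(): the state, without advancing time (a new reading comes with each control period).
- robot.camera(name): name is "scene" or "side" or "wrist"; returns (picture, depth): 400x640x3 uint8, red, green, blue; 400x640 float32, m along the optical axis (not along the pixel's ray), 0 where there is no reading.
- robot.camera_model(name): a dict with "K" (3x3 intrinsics, pixels), "dist_coeffs" ([k1, k2, p1, p2, k3] as OpenCV has them; the pictures are not rectified), "cam_to_world" (4x4, takes a point from camera to world coordinates). Camera axes: x right, y down, z forward; pixel columns grow to the right and rows downward; lengths in m; the calibration is good to about 2 mm. A picture is of the moment at which its call begins: read the wrist's pose just before it. camera_model takes no time and is no camera call; for the wrist camera it gives the pose at the moment of the call.
- robot.close_job(): hands the job in, once; it reports no verdict.
The state is a dict: "time_s": time; "joint_pos": joint angles; "qd": joint speeds; "effort": joint torques, N m; "tool_pos": TCP position; "eef_rot": TCP orientation; "force": force on the tool from outside, world axes, zero at the start; "ft_torque": the same for the moment, N m; "grip_width": finger opening in m.
Only numpy, scipy, OpenCV 4.12 (cv2) and the standard library are available. Lean on these libraries where they do the work, as an engineer would, in place of code of your own. Each camera call takes 0.05 s, during which the arm holds its last target.

## Working session

There is one attempt and no reset: what is moved stays moved. The work goes in short steps, Python scripts to look and compute and a tool call to move; the robot and the scene stay as the last step left them, time stands still between calls to the robot, and variables do not carry over. Pictures are saved under pics/ and viewed, and the job is handed in when it is done.

Besides the shell and the picture viewer there is one more tool, called as a command line: name --argument value ..., lists and objects as JSON in quotes. drive_tool: Moves the arm, as the interface text tells. Its arguments: {"type":"object","properties":{"deltas":{"type":"string"}},"required":["deltas"]}

```bash
mkdir -p pics; ls
cat > h.py <<'E'
import numpy as np, cv2
from rig import robot
from scipy.spatial.transform import Rotation as R
def snap(n,f):
    m=robot.camera_model(n); p,d=robot.camera(n)
    cv2.imwrite(f'pics/{f}.png',p[:,:,::-1]); np.savez(f'pics/{f}.npz',p=p,d=d,K=m['K'],dc=m['dist_coeffs'],T=m['cam_to_world'])
def load(f):
    return np.load(f'pics/{f}.npz')
def ray(z,u,v):
    q=cv2.undistortPoints(np.array([[[u,v]]],float),z['K'],z['dc'])[0,0]
    return np.array([q[0],q[1],1.])
def px(f,u,v,h=None):
    z=load(f);r=ray(z,u,v);T=z['T']
    if h is None:
        d=np.median(z['d'][int(v)-1:int(v)+2,int(u)-1:int(u)+2]); return T[:3,:3]@(r*d)+T[:3,3]
    w=T[:3,:3]@r; s=(h-T[2,3])/w[2]; return T[:3,3]+s*w
def proj(f,P):
    z=load(f);T=np.linalg.inv(z['T']);rv=cv2.Rodrigues(T[:3,:3])[0]
    return cv2.projectPoints(np.array(P,float).reshape(-1,1,3),rv,T[:3,3],z['K'],z['dc'])[0][:,0]
def crop(f,x0,y0,x1,y1,s,o):
    cv2.imwrite(f'pics/{o}.png',cv2.resize(cv2.imread(f'pics/{f}.png')[y0:y1,x0:x1],None,fx=s,fy=s,interpolation=cv2.INTER_CUBIC))
def st():
    o=robot.observe(); print({k:np.round(v,4).tolist() for k,v in o.items()})
E
python3 - <<'E'
from h import *
st()
for n in ['scene','side','wrist']: snap(n,n+'0'); m=robot.camera_model(n); print(n,m['cam_to_world'].round(3).tolist(),np.round(m['K'],1).tolist())
E
```

```text
pics
{'time_s': 0.0, 'joint_pos': [-0.9273, 0.0408, 0.0838, -0.0005, -1.6155, -0.3337], 'qd': [0.0007, -0.0004, -0.0002, 0.0001, -0.0005, -0.001], 'effort': [-0.0005, -36.8194, 34.7408, 6.9324, -0.0053, 0.0], 'tool_pos': [0.1829, -0.5711, 0.2523], 'eef_rot': [3.1398, -0.0001, -2.8318], 'force': [0.3414, 1.0536, 0.1173], 'ft_torque': [0.0336, -0.0073, -0.0256], 'grip_width': 0.0856}
scene [[0.777, 0.422, -0.467, 0.934], [0.629, -0.532, 0.567, -0.481], [-0.009, -0.734, -0.679, 0.73], [0.0, 0.0, 0.0, 1.0]] [[403.2, 0.0, 318.2], [0.0, 403.2, 201.8], [0.0, 0.0, 1.0]]
side [[-0.782, -0.445, 0.437, 0.012], [-0.623, 0.576, -0.529, 0.613], [-0.016, -0.686, -0.727, 0.964], [0.0, 0.0, 0.0, 1.0]] [[489.8, 0.0, 320.1], [0.0, 489.8, 207.4], [0.0, 0.0, 1.0]]
wrist [[-0.304, 0.918, 0.255, 0.119], [0.953, 0.292, 0.083, -0.592], [0.002, 0.268, -0.963, 0.374], [0.0, 0.0, 0.0, 1.0]] [[280.2, 0.0, 315.8], [0.0, 280.2, 205.2], [0.0, 0.0, 1.0]]
```

View pics/scene0.png

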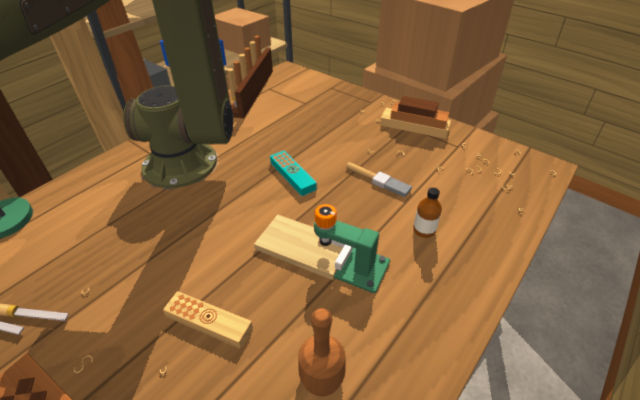

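View pics/side0.png

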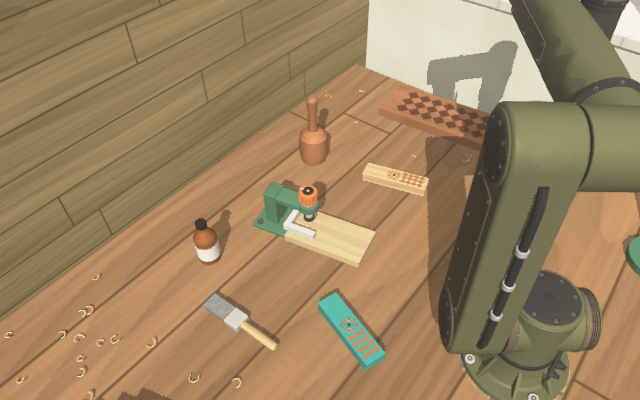

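View pics/wrist0.png

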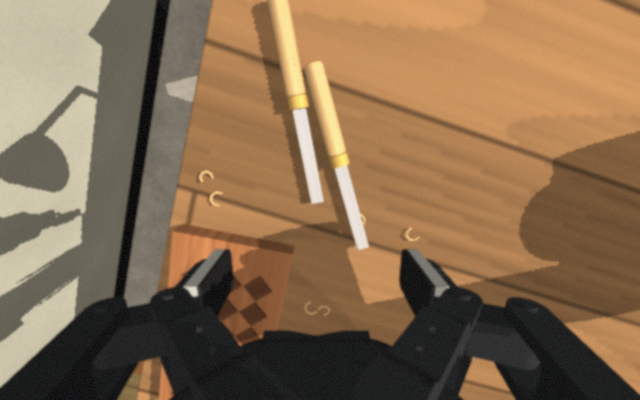

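Candidates for the block are the pale block at scene (207,317), the turquoise one at (293,172), which is a look-alike, and the checkered board at (30,385), which is not a block. I choose the pale one and will check it in a close crop.

Run:
```python
from h import *
crop('scene0',150,280,270,350,6,'c1'); crop('scene0',240,190,400,300,5,'c2'); crop('side0',240,150,440,275,4,'c3')
```

```text
(no output)
```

View pics/c1.png

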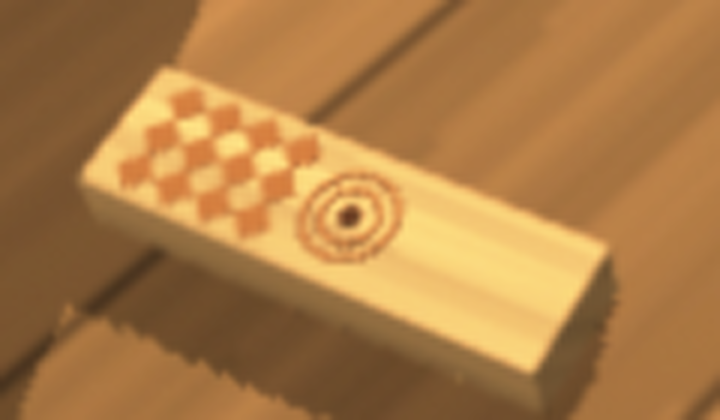

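View pics/c2.png

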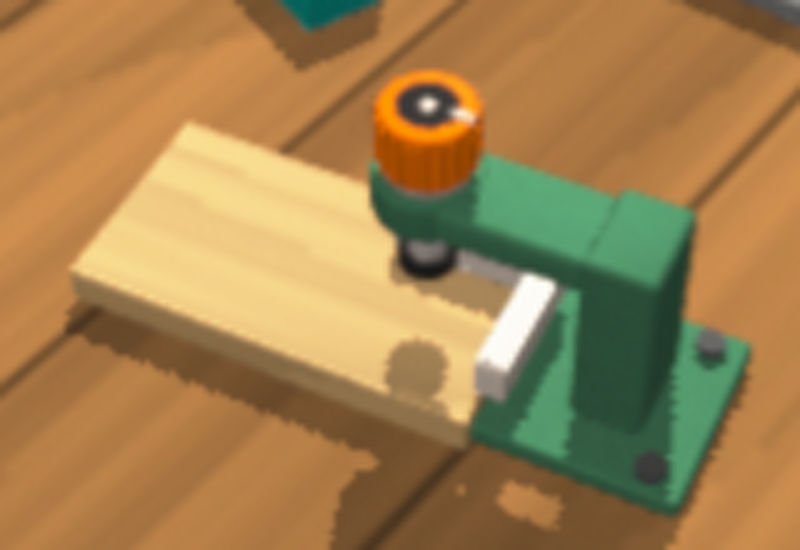

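View pics/c3.png

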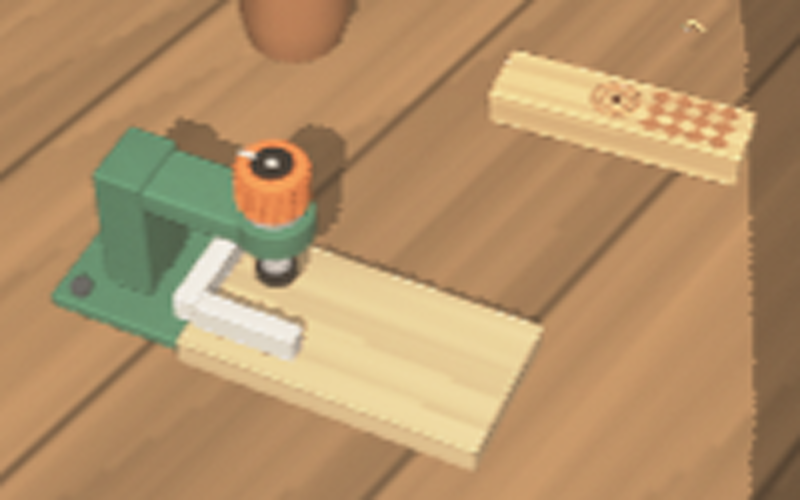

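The crops show the pale block with lattice and rosette. Its plain end is at scene (246,332). The bed, fence and cap are clear in both views.

Run:
```python
from h import *
def show(n,f,pts,h):
    P=np.array([px(f,u,v,h) for u,v in pts]); print(n,f,P.round(4)[:,:2].tolist()); return P
P=show('block','scene0',[(177.5,291.3),(163.3,310),(240,342.5),(251.3,320.8)],.028)
d=(P[2]+P[3]-P[0]-P[1])/2; print('cent',P.mean(0)[:2],'yaw',np.degrees(np.arctan2(d[1],d[0])),np.linalg.norm(d))
P=show('block','side0',[(428.8,178.8),(424.5,190),(362.5,174.3),(369.3,163)],.028)
d=(P[2]+P[3]-P[0]-P[1])/2; print('cent',P.mean(0)[:2],'yaw',np.degrees(np.arctan2(d[1],d[0])),np.linalg.norm(d))
P=show('bed','scene0',[(277.6,214.4),(254.4,243.6),(334,277)],.0187); d=P[2]-P[1];e=P[0]-P[1]; print(np.degrees(np.arctan2(d[1],d[0])),np.degrees(np.arctan2(e[1],e[0])),np.linalg.norm(d),np.linalg.norm(e))
P=show('bed','side0',[(375,231.3),(358.8,263.8),(285,236.3)],.0187);d=P[2]-P[1];e=P[0]-P[1]; print(np.degrees(np.arctan2(d[1],d[0])),np.degrees(np.arctan2(e[1],e[0])),np.linalg.norm(d),np.linalg.norm(e))
show('cap','scene0',[(325.6,210.8)],.146);show('cap','side0',[(308,190.5)],.146)
show('block depth','scene0',[(215,320)],.028); print(px('scene0',225,325),px('scene0',285,235))
```

```text
block scene0 [[0.3945, -0.2933], [0.4091, -0.34], [0.5818, -0.2894], [0.5651, -0.2434]]
cent [ 0.48764178 -0.29154999] yaw 16.31632141387315 0.17881321333998038
block side0 [[0.4036, -0.338], [0.3906, -0.2922], [0.5598, -0.2405], [0.5718, -0.2914]]
cent [ 0.48142274 -0.29051705] yaw 16.245545248256622 0.1756872504028509
bed scene0 [[0.3946, 0.0128], [0.419, -0.0926], [0.623, -0.0524]]
11.14321969289136 102.99102180991578 0.20799862051588824 0.10816218961238126
bed side0 [[0.4179, -0.0948], [0.391, 0.0136], [0.5875, 0.0576]]
12.615874473786501 -76.02949174569667 0.2013354732532435 0.11171844979746308
cap scene0 [[0.5622, -0.0054]]
cap side0 [[0.5606, -0.0077]]
block depth scene0 [[0.5082, -0.2877]]
[ 0.53205669 -0.28260907  0.02828543] [ 0.45733873 -0.02804864  0.01966803]
```

```bash
cat >> h.py <<'E'
def delta(x,y,z,yawdeg,cmd=None):
    # cmd: (x,y,z,yawdeg) commanded pose, else measured
    o=robot.observe(); 
    if cmd is None: p=o['tool_pos']; r=R.from_euler('xyz',o['eef_rot'])
    else: p=np.array(cmd[:3]); r=R.from_euler('xyz',[180,0,cmd[3]],degrees=True)
    t=R.from_euler('xyz',[180,0,yawdeg],degrees=True)
    print('mm',(r.inv().apply(np.array([x,y,z])-p)*1e3).round(1),'deg',(r.inv()*t).as_rotvec(degrees=True).round(2))
E
python3 - <<'E'
from h import *
delta(.446,-.302,.15,-163.7)
E
```

```text
mm [-332.6  176.   102.7] deg [ 0.08 -0.01  1.45]
```

drive_tool --deltas "-332 176 60 0 0 1.5 -1;-332 176 60 0 0 1.5 -1;-332 176 60 0 0 1.5 -1;-332 176 60 0 0 1.5 -1;-332 176 60 0 0 1.5 -1;-332 176 60 0 0 1.5 -1;-332 176 60 0 0 1.5 -1;-332 176 60 0 0 1.5 -1;-332 176 60 0 0 1.5 -1;-332 176 60 0 0 1.5 -1;-332 176 60 0 0 1.5 -1;-332 176 60 0 0 1.5 -1"

```text
time_s: 1.15
tool_pos: [0.4455, -0.3023, 0.193]
eef_rot: [3.141, -0.001, -2.857]
force: [-0.7, 0.2, 0.3]
grip_width: 0.0853
```

Run:
```python
from h import *
st(); snap('wrist','w1'); delta(.446,-.302,.15,-163.7)
```

```text
{'time_s': 1.15, 'joint_pos': [-0.2226, -0.1226, -0.1825, 0.0001, -1.5118, -1.0634], 'qd': [-0.0314, -0.0085, 0.0061, 0.0058, -0.001, 0.0025], 'effort': [1.0888, -27.912, 34.4043, 6.7706, 0.0382, -0.0516], 'tool_pos': [0.4455, -0.3023, 0.193], 'eef_rot': [3.1413, -0.0007, -2.8568], 'force': [-0.6879, 0.1573, 0.2973], 'ft_torque': [-0.0291, 0.023, 0.0495], 'grip_width': 0.0853}
mm [-1.1  0.7 43.3] deg [-0.   -0.02 -0.06]
```

View pics/w1.png

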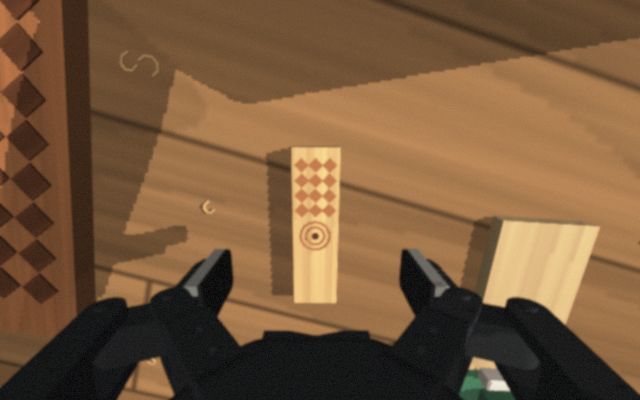

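The wrist view shows the block with its carved end at row 147 and plain end at row 303, columns 292–340. The bed is at the right.

Run:
```python
from h import *
crop('w1',270,120,370,320,3,'c4')
P=np.array([px('w1',u,v,.028) for u,v in [(292,147),(340,147),(338,303),(294,303)]]);print(P[:,:2].round(4).tolist())
d=(P[2]+P[3]-P[0]-P[1])/2; print('cent',P.mean(0)[:2],'yaw',np.degrees(np.arctan2(d[1],d[0])),np.linalg.norm(d))
print(px('w1',300,250),px('w1',315,180))
```

```text
[[0.4058, -0.3384], [0.3924, -0.2922], [0.5644, -0.2402], [0.5789, -0.2898]]
cent [ 0.48537697 -0.29015146] yaw 16.272394209865485 0.1797560369010977
[ 0.51143317 -0.30100015  0.02863419] [ 0.43127528 -0.30701822  0.02955001]
```

View pics/c4.png

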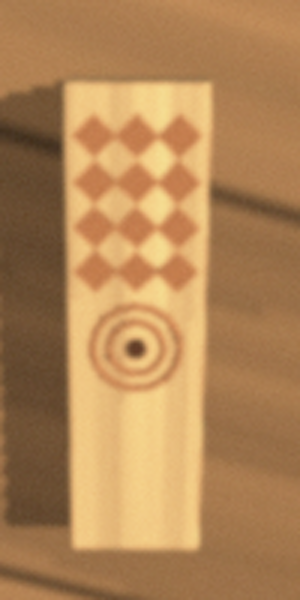

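drive_tool --deltas "-1.5 0.5 40 0 0 0 -1;-1.5 0.5 80 0 0 0 -1;-1.5 0.5 110 0 0 0 -1;-1.5 0.5 135 0 0 0 -1;-1.5 0.5 150 0 0 0 -1;-1.5 0.5 160 0 0 0 -1;-1.5 0.5 164 0 0 0 -1;-1.5 0.5 166 0 0 0 -1;-1.5 0.5 166 0 0 0 -1;-1.5 0.5 166 0 0 0 0.2;-1.5 0.5 166 0 0 0 0.6;-1.5 0.5 166 0 0 0 1"

```text
time_s: 2.2
tool_pos: [0.4473, -0.3018, 0.0282]
eef_rot: [-3.141, 0.001, -2.858]
force: [0.2, -0.3, -0.0]
grip_width: 0.0515
```

drive_tool --deltas "0 0 0 0 0 0 1;0 0 0 0 0 0 1;0 0 0 0 0 0 1;0 0 0 0 0 0 1;0 0 0 0 0 0 1"

```text
time_s: 2.62
tool_pos: [0.4475, -0.3019, 0.0286]
eef_rot: [-3.14, 0.001, -2.857]
force: [-0.4, 0.8, 5.8]
grip_width: 0.0487
```

Run:
```python
from h import *
st(); snap('wrist','w2')
```

```text
{'time_s': 2.6167, 'joint_pos': [-0.2206, -0.0291, -0.401, 0.0006, -1.197, -1.0663], 'qd': [-0.001, -0.0, 0.001, 0.0013, 0.0008, -0.0011], 'effort': [-0.2164, -28.0836, 29.6842, 5.7373, 0.215, 0.0515], 'tool_pos': [0.4475, -0.3019, 0.0286], 'eef_rot': [-3.1402, 0.0014, -2.8575], 'force': [-0.4084, 0.8281, 5.7819], 'ft_torque': [0.3912, 0.1463, -0.0219], 'grip_width': 0.0487}
```

View pics/w2.png

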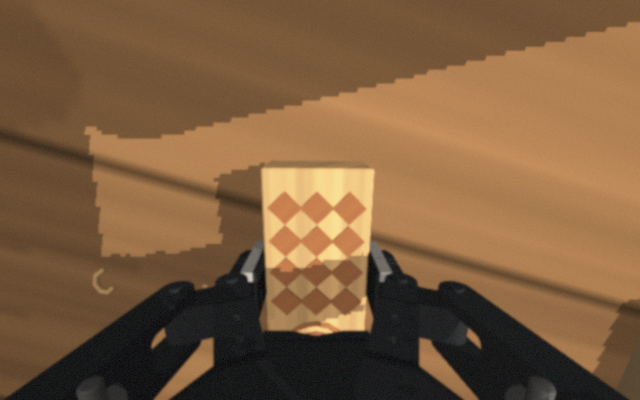

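Run:
```python
from h import *
delta(.4169,-.0458,.120,-167.3)
```

```text
mm [-42.5 254.3 -91.7] deg [-0.08  0.08  3.57]
```

drive_tool --deltas "0 0 -20 0 0 0 1;0 0 -50 0 0 0 1;0 0 -80 0 0 0 1;0 0 -92 0 0 0 1;0 0 -92 0 0 0 1;0 0 -92 0 0 0 1"

```text
time_s: 3.17
tool_pos: [0.4466, -0.3012, 0.1184]
eef_rot: [3.14, 0.0, -2.858]
force: [0.3, -0.1, -2.4]
grip_width: 0.0488
```

Run:
```python
from h import *
st();delta(.4169,-.0458,.120,-167.3)
```

```text
{'time_s': 3.1667, 'joint_pos': [-0.2208, -0.0969, -0.2949, -0.0013, -1.3732, -1.0663], 'qd': [0.0012, 0.0226, -0.0388, -0.0112, 0.0024, -0.0002], 'effort': [-0.0236, -32.1735, 37.3268, 7.6734, 0.0428, -0.0014], 'tool_pos': [0.4466, -0.3012, 0.1184], 'eef_rot': [3.1403, 0.0003, -2.8581], 'force': [0.2608, -0.1174, -2.4333], 'ft_torque': [0.0157, 0.1393, -0.0624], 'grip_width': 0.0488}
mm [-42.9 253.5  -1.2] deg [0.07 0.01 3.54]
```

Run:
```python
from h import *
O=np.array([.5614,-.0065]);a=np.radians(12.7);B=np.array([[np.cos(a),-np.sin(a)],[np.sin(a),np.cos(a)]])
for b in [(-.182,-.0066),(-.156,-.0066)]:
    w=O+B@b; print(w,np.linalg.norm(w)); delta(*w,.120,-167.3)
```

```text
[ 0.3853037  -0.05295054] 0.38892505581703496
mm [-10.6 255.5  -1.2] deg [0.07 0.01 3.54]
[ 0.4106676  -0.04723454] 0.4133751030961046
mm [-36.5 253.9  -1.2] deg [0.07 0.01 3.54]
```

drive_tool --deltas "-10.5 30 0 0 0 1 1;-10.5 65 0 0 0 2 1;-10.5 100 0 0 0 3.5 1;-10.5 135 0 0 0 3.5 1;-10.5 170 0 0 0 3.5 1;-10.5 200 0 0 0 3.5 1;-10.5 225 0 0 0 3.5 1;-10.5 243 0 0 0 3.5 1;-10.5 255 0 0 0 3.5 1;-10.5 255 20 0 0 3.5 1;-10.5 255 40 0 0 3.5 1;-10.5 255 55 0 0 3.5 1"

```text
time_s: 4.17
tool_pos: [0.3837, -0.0536, 0.0603]
eef_rot: [3.14, -0.005, -2.918]
force: [-0.3, 0.1, -1.9]
grip_width: 0.0489
```

Run:
```python
from h import *
st();delta(.4107,-.0472,.051,-167.3); snap('side','s3'); snap('scene','sc3'); crop('side0' and 's3',240,150,440,275,4,'c5')
```

```text
{'time_s': 4.1667, 'joint_pos': [0.3913, -0.5358, -0.7407, -0.0021, -1.3701, -1.7384], 'qd': [-0.01, 0.1175, -0.2584, 0.0059, 0.3623, 0.0004], 'effort': [0.2776, -10.4362, 37.0319, 7.4799, -0.2699, -0.0059], 'tool_pos': [0.3837, -0.0536, 0.0603], 'eef_rot': [3.1403, -0.0045, -2.9183], 'force': [-0.2926, 0.1104, -1.8841], 'ft_torque': [-0.0722, 0.1662, 0.0219], 'grip_width': 0.0489}
mm [-27.8   0.2   9.2] deg [ 0.08 -0.26  0.09]
```

View pics/c5.png

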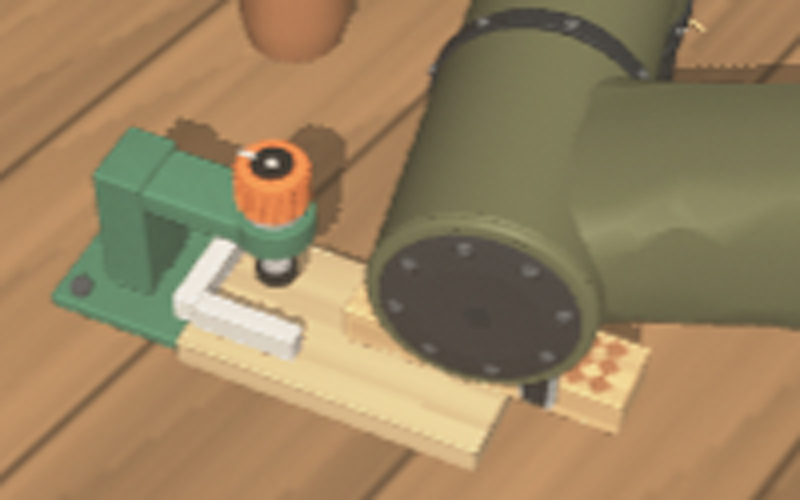

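View pics/sc3.png

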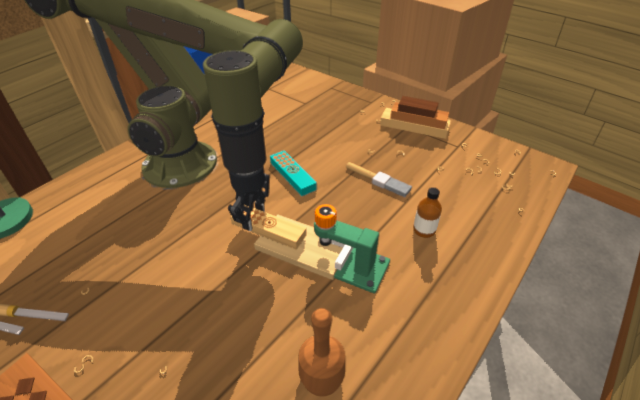

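drive_tool --deltas "-14 0 0 0 0 0 1;-27 0 0 0 0 0 1;-27 0 4 0 0 0 1;-27 0 8 0 0 0 1;-27 0 11 0 0 0 1;-27 0 12 0 0 0 1;-27 0 12 0 0 0 1"

```text
time_s: 4.85
tool_pos: [0.4112, -0.0481, 0.0518]
eef_rot: [3.141, -0.001, -2.919]
force: [0.1, 1.1, -1.9]
grip_width: 0.0488
```

drive_tool --deltas "0 0 1 0 0 0 1;0 0 2 0 0 0 1;0 0 3 0 0 0 1;0 0 3 0 0 0 1"

```text
time_s: 5.18
tool_pos: [0.4117, -0.048, 0.0492]
eef_rot: [3.141, -0.0, -2.919]
force: [0.7, -0.1, -2.9]
grip_width: 0.0488
```

drive_tool --deltas "0 0 0.7 0 0 0 1;0 0 1.4 0 0 0 1;0 0 1.4 0 0 0 1"

```text
time_s: 5.43
tool_pos: [0.4119, -0.048, 0.048]
eef_rot: [3.142, 0.0, -2.919]
force: [-1.0, -0.2, -1.2]
grip_width: 0.0488
```

drive_tool --deltas "0 0 0.5 0 0 0 1;0 0 1 0 0 0 1;0 0 1 0 0 0 1"

```text
time_s: 5.68
tool_pos: [0.412, -0.048, 0.0478]
eef_rot: [-3.141, 0.0, -2.919]
force: [-4.8, 0.9, 5.3]
grip_width: 0.0487
```

drive_tool --deltas "0 0 0 0 0 0 -1;0 0 0 0 0 0 -1;0 0 0 0 0 0 -1;0 0 -30 0 0 0 -1;0 0 -65 0 0 0 -1;0 0 -100 0 0 0 -1;0 0 -140 0 0 0 -1;0 0 -180 0 0 0 -1;0 0 -215 0 0 0 -1;-30 0 -240 0 0 0 -1;-60 0 -240 0 0 0 -1;-90 0 -240 0 0 0 -1"

```text
time_s: 6.68
tool_pos: [0.5015, -0.0278, 0.2894]
eef_rot: [3.141, 0.005, -2.919]
force: [-1.0, -0.2, -0.1]
grip_width: 0.0854
```

drive_tool --deltas "-10 0 0 0 0 0 -1;-10 0 0 0 0 0 -1;-10 0 0 0 0 0 -1"

```text
time_s: 6.93
tool_pos: [0.5095, -0.0259, 0.2861]
eef_rot: [-3.141, -0.002, -2.919]
force: [1.2, 0.7, 0.3]
grip_width: 0.0854
```

Run:
```python
from h import *
st(); snap('wrist','w4');crop('w4',180,0,480,400,2,'x')
```

```text
{'time_s': 6.9333, 'joint_pos': [0.3445, -0.1918, -0.0746, 0.0, -1.6897, -1.693], 'qd': [0.0023, -0.0446, -0.0138, 0.0042, -0.004, -0.0012], 'effort': [0.0644, -23.3208, 34.6091, 6.81, 0.0843, 0.0108], 'tool_pos': [0.5095, -0.0259, 0.2861], 'eef_rot': [-3.1413, -0.0017, -2.9193], 'force': [1.1986, 0.7381, 0.2904], 'ft_torque': [0.0095, 0.0109, -0.0191], 'grip_width': 0.0854}
```

View pics/w4.png

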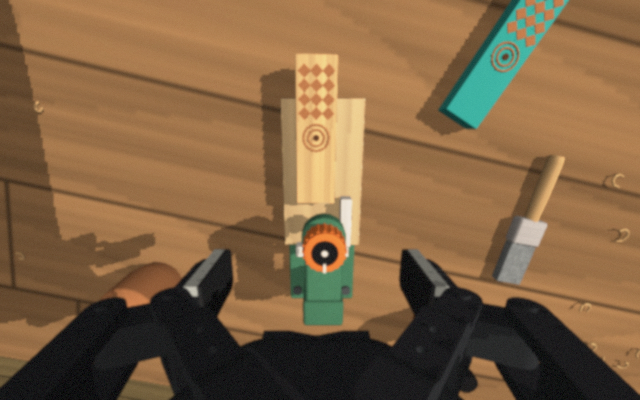

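Excellent view: block on the bed at (316,128), cap at (324,253), rail at (346,212). I'll enlarge it.

Run:
```python
from h import *
crop('w4',270,40,380,190,5,'c6');crop('w4',260,180,390,310,5,'c7')
```

```text
(no output)
```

View pics/c6.png

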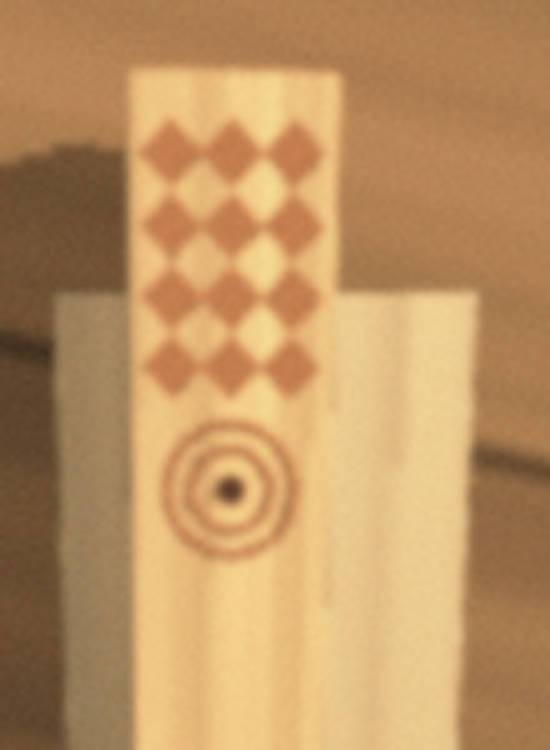

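View pics/c7.png

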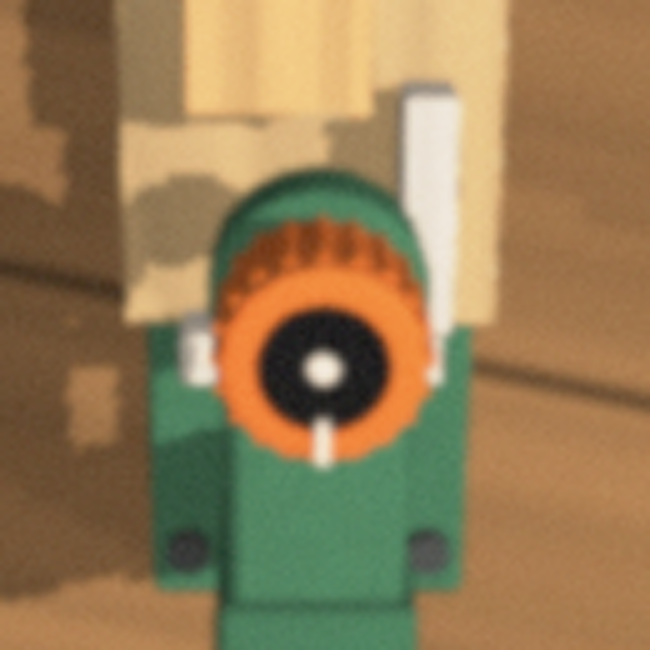

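Run:
```python
from h import *
P=lambda u,v,h:px('w4',u,v,h)[:2]
hb=.0187
a,b,c,d=[P(*q,hb) for q in [(281.4,98.4),(365.6,98.4),(285,244.4),(358.8,244.4)]]
ax=(c+d-a-b)/2; print('bed',a,b,c,d,np.linalg.norm(ax),np.linalg.norm(b-a),np.linalg.norm(d-c))
yb=np.arctan2(ax[1],ax[0]); e=(b+d-a-c); print('bed yaw',np.degrees(yb),np.degrees(np.arctan2(e[1],e[0])), np.degrees([np.arctan2(*(c-a)[::-1]),np.arctan2(*(d-b)[::-1])]))
cen=(a+b+c+d)/4; u=np.array([np.cos(yb),np.sin(yb)]); n=np.array([-u[1],u[0]]); O=cen+u*.0575; print('O from bed',O,'cap',P(324.6,253.8,.1467))
q=[P(*q,hb+.028) for q in [(296,54),(338.2,54.6),(297.6,202.6),(334.4,203.4)]]
bx=(q[2]+q[3]-q[0]-q[1])/2; yk=np.arctan2(bx[1],bx[0]); bc=sum(q)/4;print('block',bc,np.linalg.norm(bx),np.linalg.norm(q[1]-q[0]),'yaw',np.degrees(yk),'in bed',(bc-O)@u,(bc-O)@n)
r=P(340.8,199.4,hb+.02); print('rail corner in bed',(r-O)@u,(r-O)@n)
for uu in [(340.8,199.4),(351.6,199.4),(350.4,246)]: r=P(*uu,hb+.02);print((r-O)@u,(r-O)@n)
```

```text
bed [ 0.41797981 -0.09219059] [0.39390406 0.0148013 ] [ 0.6184894  -0.04842626] [0.59423289 0.05938332] 0.20522945670407672 0.10966725419243305 0.11050468110946053
bed yaw 12.429489532400613 102.6808709108625 [12.31259299 12.54638638]
O from bed [ 0.56230383 -0.00423188] cap [ 0.56232943 -0.00463585]
block [ 0.4508838  -0.03794219] 0.17906112115728584 0.04908641920353319 yaw 12.281978705195115 in bed -0.11606426692350875 -0.008938379643964106
rail corner in bed -0.0295956636017492 0.024479196758532485
-0.0295956636017492 0.024479196758532485
-0.029659985256292917 0.03914083463544495
0.03872920230642563 0.04006260328231832
```

```bash
cat >> h.py <<'E'
O=np.array([.5623,-.0045]);_a=np.radians(12.5);B=np.array([[np.cos(_a),-np.sin(_a)],[np.sin(_a),np.cos(_a)]])
def inbed():
    o=robot.observe(); f=o['force'];t=o['ft_torque']
    p=np.array(o['tool_pos']); b=B.T@(p[:2]-O); fb=B.T@np.array(f[:2])
    print('t',round(o['time_s'],2),'bed xy mm',(b*1e3).round(2),'z',round(p[2]*1e3,2),'yaw',np.degrees(o['eef_rot'][2]).round(2),'F bed',fb.round(2),'Fz',round(f[2],2),'T',np.round(t,3),'w',round(o['grip_width']*1e3,2),'j6',round(o['joint_pos'][5],3))
E
python3 - <<'E'
from h import *
w=O+B@np.array([-.156,-.0089]); delta(*w,.048,-167.5)
E
```

```text
mm [ 99.3   1.1 238.8] deg [-0.01 -0.03  0.24]
```

drive_tool --deltas "35 1 0 0 0 0.2 -1;70 1 0 0 0 0.2 -1;99 1 20 0 0 0.2 -1;99 1 60 0 0 0.2 -1;99 1 100 0 0 0.2 -1;99 1 140 0 0 0.2 -1;99 1 175 0 0 0.2 -1;99 1 205 0 0 0.2 -1;99 1 225 0 0 0.2 -1;99 1 234 0 0 0.2 -1;99 1 237 0 0 0.2 -1;99 1 237 0 0 0.2 -1"

```text
time_s: 7.98
tool_pos: [0.4127, -0.0468, 0.0507]
eef_rot: [-3.141, 0.001, -2.922]
force: [-0.4, -0.2, 0.8]
grip_width: 0.0857
```

Run:
```python
from h import *
inbed()
```

```text
t 7.98 bed xy mm [-155.18   -8.95] z 50.68 yaw -167.44 F bed [-0.48 -0.15] Fz 0.81 T [-0.008 -0.08  -0.017] w 85.74 j6 -1.732
```

drive_tool --deltas "0 0 1 0 0 0 -1;0 0 1 0 0 0 0.2;0 0 1 0 0 0 0.6;0 0 1 0 0 0 1;0 0 1 0 0 0 1;0 0 1 0 0 0 1;0 0 1 0 0 0 1;0 0 1 0 0 0 1"

```text
time_s: 8.65
tool_pos: [0.4133, -0.0467, 0.0502]
eef_rot: [-3.141, 0.002, -2.922]
force: [-0.6, 0.9, 5.4]
grip_width: 0.0487
```

Run:
```python
from h import *
inbed()
```

```text
t 8.65 bed xy mm [-154.58   -8.94] z 50.15 yaw -167.43 F bed [-0.4   0.96] Fz 5.38 T [ 0.147  0.377 -0.038] w 48.74 j6 -1.732
```

drive_tool --deltas "0 0 -0.8 0 0 0 1;0 0 -0.8 0 0 0 1;-5 0 -0.8 0 0 0 1;-10 0 -0.8 0 0 0 1"

```text
time_s: 8.98
tool_pos: [0.4218, -0.0451, 0.0501]
eef_rot: [-3.141, -0.002, -2.923]
force: [-6.2, -1.2, 7.8]
grip_width: 0.0487
```

Run:
```python
from h import *
inbed()
```

```text
t 8.98 bed xy mm [-145.96   -9.22] z 50.13 yaw -167.45 F bed [-6.3   0.14] Fz 7.79 T [-0.426  1.983 -0.022] w 48.67 j6 -1.727
```

drive_tool --deltas "0 0 -0.7 0 0 0 1;0 0 -0.7 0 0 0 1;0 0 -0.7 0 0 0 1"

```text
time_s: 9.23
tool_pos: [0.4223, -0.0446, 0.0502]
eef_rot: [-3.142, 0.0, -2.923]
force: [1.0, -0.8, -0.6]
grip_width: 0.0487
```

Run:
```python
from h import *
inbed()
```

```text
t 9.23 bed xy mm [-145.33   -8.91] z 50.19 yaw -167.46 F bed [ 0.84 -1.  ] Fz -0.59 T [-0.269 -0.48   0.025] w 48.67 j6 -1.728
```

drive_tool --deltas "-6 0 0 0 0 0 1;-12 0 0 0 0 0 1;-18 0 0 0 0 0 1;-24 0 0 0 0 0 1;-30 0 0 0 0 0 1;-36 0 0 0 0 0 1;-42 0 0 0 0 0 1;-46 0 0 0 0 0 1;-48 0 0 0 0 0 1;-48 0 0 0 0 0 1"

```text
time_s: 10.07
tool_pos: [0.4697, -0.034, 0.0502]
eef_rot: [3.141, 0.0, -2.923]
force: [0.9, 0.7, -0.9]
grip_width: 0.0483
```

Run:
```python
from h import *
inbed()
```

```text
t 10.07 bed xy mm [-96.76  -8.73] z 50.19 yaw -167.45 F bed [1.08 0.51] Fz -0.93 T [-0.097 -0.296  0.012] w 48.28 j6 -1.71
```

drive_tool --deltas "0 3 0 0 0 0 1;0 6 0 0 0 0 1;0 7 0 0 0 0 1;0 7 0 0 0 0 1"

```text
time_s: 10.4
tool_pos: [0.4674, -0.0269, 0.0503]
eef_rot: [3.141, 0.0, -2.922]
force: [-0.5, 0.5, -1.3]
grip_width: 0.0486
```

Run:
```python
from h import *
inbed()
```

```text
t 10.4 bed xy mm [-97.45  -1.32] z 50.31 yaw -167.42 F bed [-0.43  0.58] Fz -1.29 T [0.173 0.078 0.046] w 48.61 j6 -1.726
```

drive_tool --deltas "-2 0 0 0 0 0 1;-4 0 0 0 0 0 1;-6 0 0 0 0 0 1;-6 0 0 0 0 0 1"

```text
time_s: 10.73
tool_pos: [0.4739, -0.0259, 0.0503]
eef_rot: [3.141, 0.0, -2.923]
force: [0.9, -0.0, -1.0]
grip_width: 0.0489
```

Run:
```python
from h import *
inbed()
```

```text
t 10.73 bed xy mm [-90.98  -1.79] z 50.34 yaw -167.45 F bed [ 0.86 -0.23] Fz -1.01 T [ 0.008 -0.149  0.073] w 48.92 j6 -1.724
```

drive_tool --deltas "-0.7 0 0 0 0 0 1;-1.4 0 0 0 0 0 1;-1.4 0 0 0 0 0 1"

```text
time_s: 10.98
tool_pos: [0.475, -0.0258, 0.0504]
eef_rot: [3.142, -0.0, -2.923]
force: [-0.2, 0.4, -1.8]
grip_width: 0.0486
```

Run:
```python
from h import *
inbed()
```

```text
t 10.98 bed xy mm [-89.86  -1.85] z 50.36 yaw -167.45 F bed [-0.09  0.41] Fz -1.82 T [-0.018 -0.029 -0.067] w 48.56 j6 -1.723
```

drive_tool --deltas "-0.4 0 0 0 0 0 1;-0.8 0 0 0 0 0 1;-0.8 0 0 0 0 0 1"

```text
time_s: 11.23
tool_pos: [0.4755, -0.0256, 0.0503]
eef_rot: [3.142, -0.001, -2.923]
force: [-1.0, -0.5, -1.4]
grip_width: 0.0486
```

Run:
```python
from h import *
inbed()
```

```text
t 11.23 bed xy mm [-89.32  -1.83] z 50.29 yaw -167.45 F bed [-1.1  -0.24] Fz -1.43 T [-0.091  0.376  0.096] w 48.61 j6 -1.723
```

drive_tool --deltas "-0.3 0 0 0 0 0 1;-0.6 0 0 0 0 0 1;-0.6 0 0 0 0 0 1"

```text
time_s: 11.48
tool_pos: [0.4756, -0.0256, 0.0502]
eef_rot: [-3.142, -0.002, -2.923]
force: [-5.8, -1.3, 0.8]
grip_width: 0.0484
```

Run:
```python
from h import *
inbed()
```

```text
t 11.48 bed xy mm [-89.26  -1.86] z 50.19 yaw -167.45 F bed [-5.98 -0.03] Fz 0.77 T [-0.23   1.624  0.106] w 48.36 j6 -1.723
```

drive_tool --deltas "-0.3 0 0 0 0 0 1;-0.5 0 0 0 0 0 1;-0.5 0 0 0 0 0 1"

```text
time_s: 11.73
tool_pos: [0.4756, -0.0256, 0.0502]
eef_rot: [-3.142, -0.003, -2.923]
force: [-7.8, -1.3, 2.4]
grip_width: 0.0486
```

Run:
```python
from h import *
inbed()
```

```text
t 11.73 bed xy mm [-89.2   -1.87] z 50.2 yaw -167.45 F bed [-7.87  0.44] Fz 2.37 T [-0.143  2.325  0.058] w 48.62 j6 -1.723
```

drive_tool --deltas "0.7 0.4 0 0 0 0 1;0.7 0.8 0 0 0 0 1;0.7 0.8 0 0 0 0 1"

```text
time_s: 11.98
tool_pos: [0.4754, -0.0252, 0.0502]
eef_rot: [-3.141, -0.001, -2.923]
force: [-3.6, -3.2, 0.2]
grip_width: 0.0488
```

Run:
```python
from h import *
inbed()
```

```text
t 11.98 bed xy mm [-89.3   -1.46] z 50.21 yaw -167.49 F bed [-4.23 -2.31] Fz 0.24 T [-1.233  1.196 -0.255] w 48.81 j6 -1.725
```

drive_tool --deltas "0 0.3 0 0 0 0 1;0 0.6 0 0 0 0 1;0 0.6 0 0 0 0 1"

```text
time_s: 12.23
tool_pos: [0.4753, -0.0248, 0.0502]
eef_rot: [-3.141, -0.001, -2.923]
force: [-4.4, -4.9, -0.3]
grip_width: 0.0483
```

Run:
```python
from h import *
inbed()
```

```text
t 12.23 bed xy mm [-89.31  -1.02] z 50.2 yaw -167.5 F bed [-5.31 -3.86] Fz -0.34 T [-1.448  1.151 -0.353] w 48.35 j6 -1.727
```

drive_tool --deltas "0.4 0.3 0 0 0 0 1;0.4 0.5 0 0 0 0 1;0.4 0.5 0 0 0 0 1"

```text
time_s: 12.48
tool_pos: [0.4751, -0.0239, 0.0503]
eef_rot: [-3.141, -0.0, -2.923]
force: [-2.6, -3.9, -0.1]
grip_width: 0.0485
```

Run:
```python
from h import *
inbed()
```

```text
t 12.48 bed xy mm [-89.3  -0.1] z 50.31 yaw -167.47 F bed [-3.4  -3.23] Fz -0.07 T [-1.329  0.921 -0.315] w 48.47 j6 -1.728
```

drive_tool --deltas "0 0.3 0 0 0 0 1;0 0.5 0 0 0 0 1;0 0.5 0 0 0 0 1"

```text
time_s: 12.73
tool_pos: [0.4751, -0.0238, 0.0503]
eef_rot: [-3.141, -0.0, -2.923]
force: [-1.6, -6.6, -0.3]
grip_width: 0.0485
```

Run:
```python
from h import *
inbed()
```

```text
t 12.73 bed xy mm [-8.931e+01  6.000e-02] z 50.35 yaw -167.47 F bed [-3.02 -6.13] Fz -0.31 T [-1.971  0.54  -0.344] w 48.49 j6 -1.729
```

drive_tool --deltas "0 -0.3 0 0 0 -0.3 1;0 -0.3 0 0 0 -0.3 1;0 -0.3 0 0 0 -0.3 1"

```text
time_s: 12.98
tool_pos: [0.4753, -0.0241, 0.0504]
eef_rot: [-3.141, -0.0, -2.918]
force: [-1.6, -6.0, -1.0]
grip_width: 0.0488
```

Run:
```python
from h import *
inbed()
```

```text
t 12.98 bed xy mm [-89.21  -0.27] z 50.35 yaw -167.17 F bed [-2.85 -5.53] Fz -0.98 T [-2.002  0.377 -0.362] w 48.78 j6 -1.723
```

drive_tool --deltas "0 -0.3 0 0 0 -0.3 1;0 -0.3 0 0 0 -0.3 1;0 -0.3 0 0 0 -0.3 1"

```text
time_s: 13.23
tool_pos: [0.4754, -0.0243, 0.0504]
eef_rot: [-3.141, 0.0, -2.913]
force: [-0.6, -6.5, -2.7]
grip_width: 0.049
```

Run:
```python
from h import *
inbed()
```

```text
t 13.23 bed xy mm [-89.1   -0.58] z 50.38 yaw -166.88 F bed [-1.97 -6.22] Fz -2.7 T [-2.096  0.208 -0.348] w 48.98 j6 -1.717
```

drive_tool --deltas "-0.2 -0.3 0 0 0 -0.3 1;-0.2 -0.3 0 0 0 -0.3 1;-0.2 -0.3 0 0 0 -0.3 1"

```text
time_s: 13.48
tool_pos: [0.4756, -0.0246, 0.0504]
eef_rot: [-3.141, -0.0, -2.907]
force: [-0.9, -5.6, -1.4]
grip_width: 0.0487
```

Run:
```python
from h import *
inbed(); snap('scene','sc5'); crop('sc5',240,190,400,300,5,'c8')
```

```text
t 13.48 bed xy mm [-88.98  -0.88] z 50.41 yaw -166.58 F bed [-2.05 -5.23] Fz -1.37 T [-2.046  0.32  -0.349] w 48.66 j6 -1.711
```

View pics/c8.png

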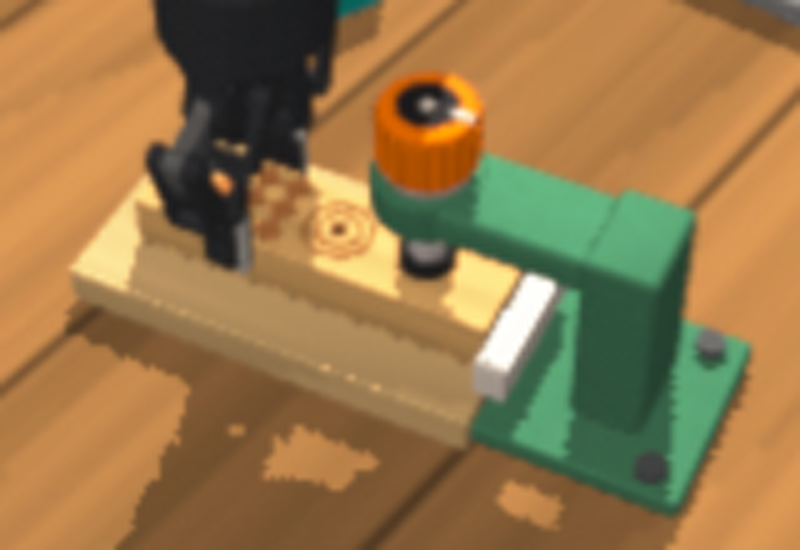

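drive_tool --deltas "-0.1 -0.4 0 0 0 -0.4 1;-0.1 -0.4 0 0 0 -0.4 1;-0.1 -0.4 0 0 0 -0.4 1"

```text
time_s: 13.78
tool_pos: [0.4757, -0.0251, 0.0504]
eef_rot: [-3.141, -0.001, -2.901]
force: [-1.8, -6.5, -0.4]
grip_width: 0.0484
```

Run:
```python
from h import *
inbed(); snap('wrist','w6')
```

```text
t 13.78 bed xy mm [-89.04  -1.4 ] z 50.39 yaw -166.23 F bed [-3.2  -5.94] Fz -0.45 T [-2.145  0.628 -0.835] w 48.41 j6 -1.704
```

View pics/w6.png

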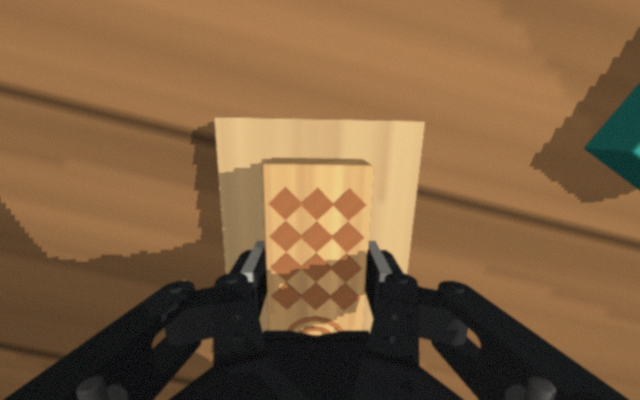

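drive_tool --deltas "0 0.1 0 0 0 0.15 1;0 0.1 0 0 0 0.15 1;0 0.1 0 0 0 0.15 1"

```text
time_s: 14.08
tool_pos: [0.4756, -0.025, 0.0504]
eef_rot: [-3.141, -0.001, -2.903]
force: [-1.9, -6.8, -0.9]
grip_width: 0.0484
```

Run:
```python
from h import *
inbed()
```

```text
t 14.08 bed xy mm [-89.07  -1.24] z 50.39 yaw -166.36 F bed [-3.36 -6.27] Fz -0.94 T [-2.041  0.689 -0.602] w 48.38 j6 -1.706
```

drive_tool --deltas "-0.3 -0.2 0 0 0 0 1;-0.6 -0.3 0 0 0 0 1;-0.6 -0.3 0 0 0 0 1"

```text
time_s: 14.33
tool_pos: [0.4757, -0.0251, 0.0502]
eef_rot: [-3.141, -0.002, -2.903]
force: [-4.8, -5.6, 0.7]
grip_width: 0.0483
```

Run:
```python
from h import *
inbed()
```

```text
t 14.33 bed xy mm [-89.03  -1.34] z 50.18 yaw -166.35 F bed [-5.88 -4.43] Fz 0.75 T [-1.761  1.586 -0.517] w 48.27 j6 -1.705
```

drive_tool --deltas "0 0 0 0 0 0 0.6;0 0 0 0 0 0 0;0 0 0 0 0 0 -1;0 0 0 0 0 0 -1;0 0 -30 0 0 0 -1;0 0 -65 0 0 0 -1;0 0 -100 0 0 0 -1;0 0 -140 0 0 0 -1;0 0 -180 0 0 0 -1;0 0 -220 0 0 0 -1;-30 0 -236 0 0 0 -1;-35 0 -236 0 0 0 -1"

```text
time_s: 15.33
tool_pos: [0.5141, -0.015, 0.2919]
eef_rot: [-3.141, 0.01, -2.901]
force: [-0.5, 0.8, -2.3]
grip_width: 0.0855
```

Run:
```python
from h import *
inbed(); snap('wrist','w7'); snap('scene','sc7');crop('w7',250,40,400,190,5,'c9');crop('w7',260,150,390,280,6,'c10'); crop('sc7',240,190,400,300,5,'c11')
```

```text
t 15.33 bed xy mm [-49.34   0.17] z 291.85 yaw -166.24 F bed [-0.29  0.87] Fz -2.28 T [-0.01   0.1    0.054] w 85.52 j6 -1.694
```

View pics/w7.png

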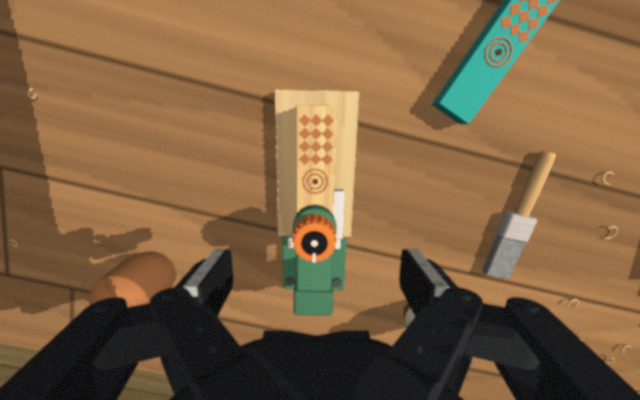

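View pics/c10.png

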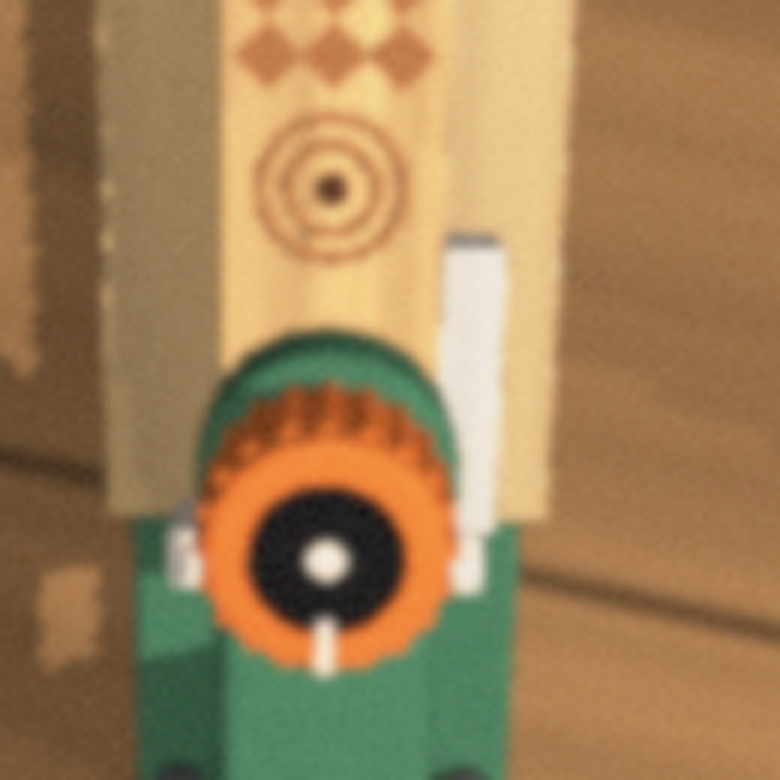

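View pics/c9.png

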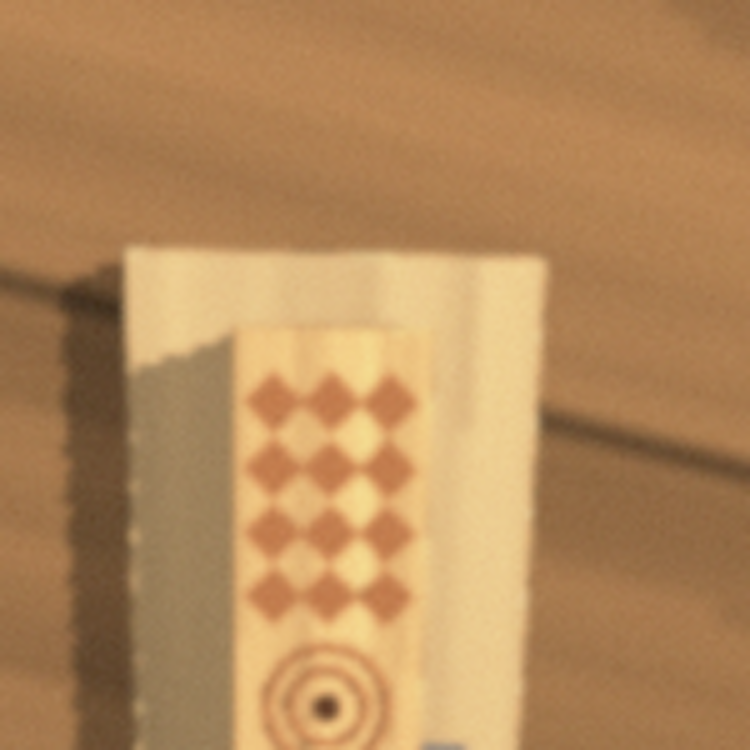

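View pics/c11.png

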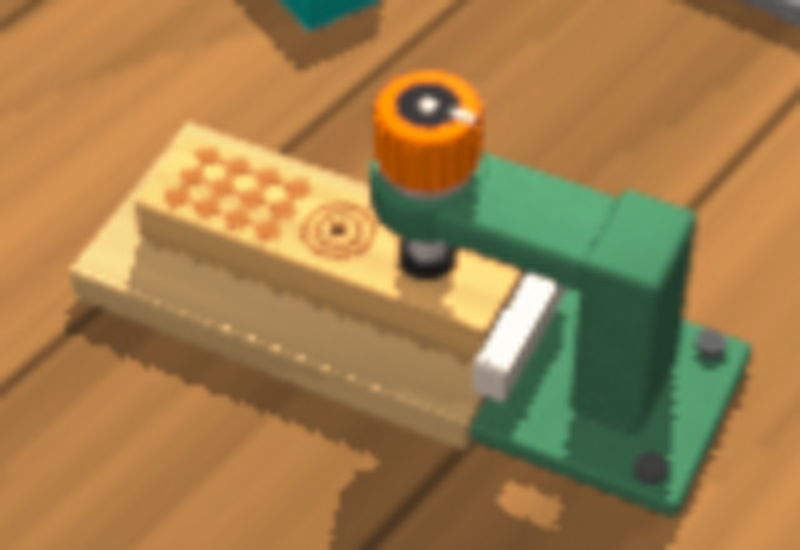

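Run:
```python
from h import *
P=lambda q,h:px('w7',*q,h)[:2]
hb=.0187
a,b,c,d=[P(q,hb) for q in [(275,89.6),(359,91.6),(277.8,235.8),(351.3,236.7)]]
ang=lambda v:np.degrees(np.arctan2(v[1],v[0])).round(2)
print('bed yaw',ang(c-a),ang(d-b),ang(c+d-a-b),'cross',ang(b-a)-90,ang(d-c)-90)
yb=np.radians(ang(c+d-a-b));cen=(a+b+c+d)/4; u=np.array([np.cos(yb),np.sin(yb)]); n=np.array([-u[1],u[0]]); O=cen+u*.0575; print(O,P((314.3,243.3),.1467))
h=hb+.028
q=[P(x,h) for x in [(296.6,105.6),(336.2,107),(297,206.7),(333.8,190)]]
print('block',ang(q[2]-q[0]),ang(q[3]-q[1]))
for x in q: print((x-O)@u*1e3,(x-O)@n*1e3)
r=P((334.0,191.5),hb+.02);print('rail',(r-O)@u*1e3,(r-O)@n*1e3)
```

```text
bed yaw 12.56 12.89 12.72 cross 12.430000000000007 12.939999999999998
[ 0.5623208  -0.00412614] [ 0.5622093  -0.00461231]
block 12.85 13.1
-139.33895090859528 -24.934388371840804
-138.54238514309014 23.902997070953628
-9.454983265279822 -24.643210345598334
-33.588944111546105 24.60497935429825
rail -29.64423269560322 25.511078239353367
```

Block lies home: near end at −139 mm (expected −140), sides at ±25, yaw within about 0.2° of the bed. Next, the cap.

Run:
```python
from h import *
st();delta(.5623,-.0046,.18,-166.24)
```

```text
{'time_s': 15.4333, 'joint_pos': [0.3638, -0.1897, -0.0718, -0.0008, -1.6873, -1.6948], 'qd': [-0.0002, -0.0292, -0.0667, -0.0039, -0.0116, -0.0034], 'effort': [-0.0767, -25.8195, 37.0058, 7.3594, 0.0935, 0.0307], 'tool_pos': [0.5115, -0.0152, 0.2865], 'eef_rot': [3.1406, 0.0012, -2.9017], 'force': [-0.0512, -0.2848, -1.3907], 'ft_torque': [0.0045, 0.0379, 0.0261], 'grip_width': 0.0854}
mm [-51.7  -1.9 106.6] deg [ 0.06  0.07 -0.02]
```

drive_tool --deltas "-25 -2 0 0 0 -7 -1;-51.5 -2 0 0 0 -14 -1;-51.5 -2 0 0 0 -21 -1;-51.5 -2 0 0 0 -28 -1;-51.5 -2 0 0 0 -35 -1;-51.5 -2 0 0 0 -42 -1;-51.5 -2 0 0 0 -49 -1;-51.5 -2 20 0 0 -56 -1;-51.5 -2 40 0 0 -63 -1;-51.5 -2 60 0 0 -70 -1;-51.5 -2 60 0 0 -77 -1;-51.5 -2 60 0 0 -84 -1"

```text
time_s: 16.43
tool_pos: [0.5595, -0.0058, 0.2238]
eef_rot: [3.138, 0.0, -1.43]
force: [-0.0, 0.3, 0.4]
grip_width: 0.0853
```

drive_tool --deltas "0 0 0 0 0 -7 -1;0 0 0 0 0 -14 -1;0 0 0 0 0 -21 -1;0 0 0 0 0 -28 -1;0 0 0 0 0 -35 -1;0 0 0 0 0 -42 -1;0 0 0 0 0 -49 -1;0 0 0 0 0 -56 -1;0 0 0 0 0 -63 -1;0 0 0 0 0 -63 -1"

```text
time_s: 17.27
tool_pos: [0.5602, -0.0058, 0.2257]
eef_rot: [-3.141, 0.001, -0.332]
force: [-0.5, -0.6, 0.4]
grip_width: 0.0858
```

Run:
```python
from h import *
st();o=robot.observe();delta(.5623,-.0046,.142,np.degrees(o['eef_rot'][2])); snap('wrist','w8')
```

```text
{'time_s': 17.2667, 'joint_pos': [0.3477, -0.0664, -0.0706, -0.0005, -1.5671, 0.891], 'qd': [-0.0031, 0.0052, 0.0045, 0.0025, -0.0036, -0.2137], 'effort': [-0.0135, -31.4011, 34.8895, 6.9618, 0.0009, 1.7502], 'tool_pos': [0.5602, -0.0058, 0.2257], 'eef_rot': [-3.1415, 0.0007, -0.332], 'force': [-0.4687, -0.5661, 0.4027], 'ft_torque': [-0.0154, 0.0015, 0.0008], 'grip_width': 0.0858}
mm [ 1.7 -1.8 83.7] deg [-0.01  0.04 -0.  ]
```

View pics/w8.png

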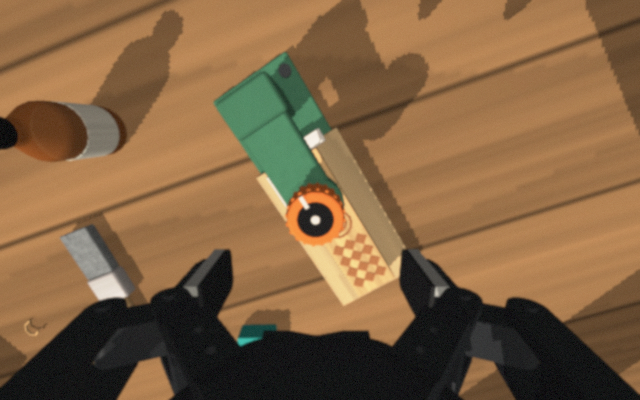

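Run:
```python
from h import *
p=px('w8',316,219.5,.1467);print(p);o=robot.observe();p=(p[:2]+np.array([.5623,-.0046]))/2;delta(*p,.142,np.degrees(o['eef_rot'][2]))
```

```text
[ 0.56157551 -0.00566525  0.1467    ]
mm [ 1.4 -1.2 83.8] deg [-0.01  0.03 -0.  ]
```

drive_tool --deltas "1.5 -1 15 0 0 0 -1;1.5 -1 35 0 0 0 -1;1.5 -1 55 0 0 0 -1;1.5 -1 70 0 0 0 -1;1.5 -1 79 0 0 0 -1;1.5 -1 82 0 0 0 -1;1.5 -1 83 0 0 0 -1;1.5 -1 83 0 0 0 -1"

```text
time_s: 17.98
tool_pos: [0.5629, -0.0055, 0.1442]
eef_rot: [-3.141, -0.001, -0.338]
force: [-0.0, 0.4, -0.6]
grip_width: 0.0853
```

drive_tool --deltas "0 0 0 0 0 0 0;0 0 0 0 0 0 0.2;0 0 0 0 0 0 0.5;0 0 0 0 0 0 1;0 0 0 0 0 0 1;0 0 0 0 0 0 1;0 0 0 0 0 0 1"

```text
time_s: 18.57
tool_pos: [0.5628, -0.0058, 0.1444]
eef_rot: [3.141, -0.001, -0.337]
force: [-2.3, -2.2, 5.3]
grip_width: 0.0424
```

Run:
```python
from h import *
st();inbed()
```

```text
{'time_s': 18.5667, 'joint_pos': [0.3468, -0.0446, -0.1982, 0.0008, -1.4165, 0.8869], 'qd': [0.0012, 0.0001, 0.0012, -0.0007, 0.0008, 0.0004], 'effort': [0.9258, -29.1871, 32.496, 5.6898, 0.947, 0.0369], 'tool_pos': [0.5628, -0.0058, 0.1444], 'eef_rot': [3.1414, -0.001, -0.337], 'force': [-2.2501, -2.2028, 5.3322], 'ft_torque': [-0.4846, 0.8585, -0.0309], 'grip_width': 0.0424}
t 18.57 bed xy mm [ 0.21 -1.4 ] z 144.41 yaw -19.31 F bed [-2.67 -1.66] Fz 5.33 T [-0.485  0.859 -0.031] w 42.42 j6 0.887
```

drive_tool --deltas "0 0 0 0 0 4 1;0 0 0 0 0 8 1;0 0 0 0 0 12 1;0 0 0 0 0 12 1"

```text
time_s: 18.9
tool_pos: [0.5627, -0.006, 0.1444]
eef_rot: [3.141, -0.001, -0.55]
force: [-3.0, -1.6, 5.6]
grip_width: 0.0425
```

```bash
cat > q.py <<'E'
from h import *
o=robot.observe();print('t',round(o['time_s'],2),'yaw',np.degrees(o['eef_rot'][2]).round(2),'F',np.round(o['force'],1),'Tz',np.round(o['ft_torque'],3),'e6',round(o['effort'][5],3),'qd6',round(o['qd'][5],3),'w',round(o['grip_width'],4),'j6',round(o['joint_pos'][5],3),np.round(o['tool_pos'],4))
E
python3 q.py
```

```text
t 18.9 yaw -31.52 F [-3.  -1.6  5.6] Tz [-0.722  0.915 -0.096] e6 -0.825 qd6 0.091 w 0.0425 j6 0.674 [ 0.5627 -0.006   0.1444]
```

drive_tool --deltas "0 0 0 0 0 4 1;0 0 0 0 0 8 1;0 0 0 0 0 12 1"

```text
time_s: 19.15
tool_pos: [0.5626, -0.0062, 0.1444]
eef_rot: [3.141, -0.001, -0.759]
force: [-3.0, -3.1, 6.3]
grip_width: 0.0425
```

```bash
python3 q.py
```

```text
t 19.15 yaw -43.5 F [-3.  -3.1  6.3] Tz [-0.977  1.119  0.152] e6 0.984 qd6 -0.831 w 0.0425 j6 0.465 [ 0.5626 -0.0062  0.1444]
```

drive_tool --deltas "0 0 0 0 0 4 1;0 0 0 0 0 8 1"

```text
time_s: 19.32
tool_pos: [0.5625, -0.0063, 0.1444]
eef_rot: [3.141, -0.001, -0.899]
force: [-4.1, -2.7, 6.1]
grip_width: 0.0425
```

```bash
python3 q.py
```

```text
t 19.32 yaw -51.5 F [-4.1 -2.7  6.1] Tz [-1.105  1.331  0.138] e6 0.972 qd6 -0.83 w 0.0425 j6 0.325 [ 0.5625 -0.0063  0.1444]
```

drive_tool --deltas "0 0 0 0 0 4 1;0 0 0 0 0 8 1"

```text
time_s: 19.48
tool_pos: [0.5623, -0.0064, 0.1444]
eef_rot: [3.14, -0.001, -1.039]
force: [-5.3, -4.0, 6.5]
grip_width: 0.0426
```

```bash
python3 q.py
```

```text
t 19.48 yaw -59.51 F [-5.3 -4.   6.5] Tz [-1.2    1.494  0.139] e6 0.971 qd6 -0.831 w 0.0426 j6 0.186 [ 0.5623 -0.0064  0.1444]
```

drive_tool --deltas "0 0 0 0 0 4 1;0 0 0 0 0 8 1"

```text
time_s: 19.65
tool_pos: [0.5622, -0.0065, 0.1444]
eef_rot: [3.14, -0.001, -1.178]
force: [-5.8, -4.4, 7.3]
grip_width: 0.0425
```

```bash
python3 q.py
```

```text
t 19.65 yaw -67.51 F [-5.8 -4.4  7.3] Tz [-1.188  1.732  0.131] e6 0.97 qd6 -0.83 w 0.0425 j6 0.046 [ 0.5622 -0.0065  0.1444]
```

drive_tool --deltas "0 0 0 0 0 4 1;0 0 0 0 0 8 1"

```text
time_s: 19.82
tool_pos: [0.5621, -0.0066, 0.1444]
eef_rot: [3.14, -0.002, -1.318]
force: [-6.1, -4.2, 6.6]
grip_width: 0.0421
```

```bash
python3 q.py
```

```text
t 19.82 yaw -75.51 F [-6.1 -4.2  6.6] Tz [-1.261  1.944  0.242] e6 0.874 qd6 -0.828 w 0.0421 j6 -0.094 [ 0.5621 -0.0066  0.1444]
```

drive_tool --deltas "0 0 0 0 0 4 1"

```text
time_s: 19.9
tool_pos: [0.562, -0.0066, 0.1444]
eef_rot: [3.14, -0.002, -1.388]
force: [-6.5, -3.2, 7.4]
grip_width: 0.0422
```

```bash
python3 q.py
```

```text
t 19.9 yaw -79.5 F [-6.5 -3.2  7.4] Tz [-1.315  2.062  0.31 ] e6 0.826 qd6 -0.83 w 0.0422 j6 -0.163 [ 0.562  -0.0066  0.1444]
```

drive_tool --deltas "0 0 0 0 0 4 1"

```text
time_s: 19.98
tool_pos: [0.5619, -0.0066, 0.1444]
eef_rot: [3.14, -0.002, -1.457]
force: [-7.0, -3.5, 7.6]
grip_width: 0.0423
```

```bash
python3 q.py
```

```text
t 19.98 yaw -83.49 F [-7.  -3.5  7.6] Tz [-1.295  2.19   0.301] e6 0.793 qd6 -0.832 w 0.0423 j6 -0.233 [ 0.5619 -0.0066  0.1444]
```

drive_tool --deltas "0 0 0 0 0 4 1"

```text
time_s: 20.07
tool_pos: [0.5618, -0.0067, 0.1444]
eef_rot: [3.14, -0.002, -1.527]
force: [-7.3, -3.5, 6.8]
grip_width: 0.0419
```

```bash
python3 q.py
```

```text
t 20.07 yaw -87.5 F [-7.3 -3.5  6.8] Tz [-1.222  2.319  0.229] e6 0.871 qd6 -0.832 w 0.0419 j6 -0.303 [ 0.5618 -0.0067  0.1444]
```

drive_tool --deltas "0 0 0 0 0 3 1"

```text
time_s: 20.15
tool_pos: [0.5618, -0.0067, 0.1444]
eef_rot: [3.14, -0.002, -1.58]
force: [-7.5, -3.8, 8.1]
grip_width: 0.042
```

```bash
python3 q.py
```

```text
t 20.15 yaw -90.51 F [-7.5 -3.8  8.1] Tz [-1.271  2.398  0.131] e6 0.479 qd6 -0.601 w 0.042 j6 -0.355 [ 0.5618 -0.0067  0.1444]
```

drive_tool --deltas "0 0 0 0 0 3 1"

```text
time_s: 20.23
tool_pos: [0.5617, -0.0067, 0.1444]
eef_rot: [3.14, -0.002, -1.631]
force: [-7.6, -3.7, 7.6]
grip_width: 0.0424
```

```bash
python3 q.py
```

```text
t 20.23 yaw -93.47 F [-7.6 -3.7  7.6] Tz [-1.241  2.565  0.09 ] e6 0.751 qd6 -0.622 w 0.0424 j6 -0.407 [ 0.5617 -0.0067  0.1444]
```

drive_tool --deltas "0 0 0 0 0 3 1"

```text
time_s: 20.32
tool_pos: [0.5617, -0.0067, 0.1444]
eef_rot: [3.14, -0.002, -1.684]
force: [-9.4, -4.1, 8.3]
grip_width: 0.0419
```

```bash
python3 q.py
```

```text
t 20.32 yaw -96.47 F [-9.4 -4.1  8.3] Tz [-1.159  2.692 -0.019] e6 0.815 qd6 -0.624 w 0.0419 j6 -0.459 [ 0.5617 -0.0067  0.1444]
```

drive_tool --deltas "0 0 0 0 0 3 1"

```text
time_s: 20.4
tool_pos: [0.5616, -0.0066, 0.1444]
eef_rot: [3.14, -0.002, -1.736]
force: [-8.8, -4.1, 7.7]
grip_width: 0.042
```

```bash
python3 q.py
```

```text
t 20.4 yaw -99.47 F [-8.8 -4.1  7.7] Tz [-1.114  2.652  0.016] e6 0.798 qd6 -0.621 w 0.042 j6 -0.512 [ 0.5616 -0.0066  0.1444]
```

drive_tool --deltas "0 0 0 0 0 3 1"

```text
time_s: 20.48
tool_pos: [0.5616, -0.0067, 0.1444]
eef_rot: [3.14, -0.003, -1.788]
force: [-9.1, -3.8, 8.5]
grip_width: 0.0422
```

```bash
python3 q.py
```

```text
t 20.48 yaw -102.47 F [-9.1 -3.8  8.5] Tz [-1.17   2.853  0.125] e6 0.705 qd6 -0.622 w 0.0422 j6 -0.564 [ 0.5616 -0.0067  0.1444]
```

drive_tool --deltas "0 0 0 0 0 3 1"

```text
time_s: 20.57
tool_pos: [0.5615, -0.0066, 0.1444]
eef_rot: [3.14, -0.003, -1.841]
force: [-9.6, -3.1, 8.0]
grip_width: 0.042
```

```bash
python3 q.py
```

```text
t 20.57 yaw -105.46 F [-9.6 -3.1  8. ] Tz [-1.072  2.897  0.208] e6 0.612 qd6 -0.621 w 0.042 j6 -0.616 [ 0.5615 -0.0066  0.1444]
```

drive_tool --deltas "0 0 0 0 0 3 1"

```text
time_s: 20.65
tool_pos: [0.5614, -0.0066, 0.1444]
eef_rot: [3.14, -0.003, -1.893]
force: [-8.3, -2.8, 9.2]
grip_width: 0.0422
```

```bash
python3 q.py
```

```text
t 20.65 yaw -108.45 F [-8.3 -2.8  9.2] Tz [-1.088  3.042  0.232] e6 0.561 qd6 -0.623 w 0.0422 j6 -0.669 [ 0.5614 -0.0066  0.1444]
```

drive_tool --deltas "0 0 0 0 0 3 1"

```text
time_s: 20.73
tool_pos: [0.5614, -0.0066, 0.1444]
eef_rot: [3.14, -0.003, -1.945]
force: [-9.5, -3.1, 8.5]
grip_width: 0.0423
```

```bash
python3 q.py
```

```text
t 20.73 yaw -111.44 F [-9.5 -3.1  8.5] Tz [-1.041  3.106  0.313] e6 0.538 qd6 -0.622 w 0.0423 j6 -0.721 [ 0.5614 -0.0066  0.1444]
```

drive_tool --deltas "0 0 0 0 0 3 1"

```text
time_s: 20.82
tool_pos: [0.5613, -0.0066, 0.1443]
eef_rot: [3.14, -0.003, -1.997]
force: [-10.0, -3.1, 9.4]
grip_width: 0.0425
```

```bash
python3 q.py
```

```text
t 20.82 yaw -114.44 F [-10.   -3.1   9.4] Tz [-1.021  3.208  0.261] e6 0.546 qd6 -0.624 w 0.0425 j6 -0.773 [ 0.5613 -0.0066  0.1443]
```

drive_tool --deltas "0 0 0 0 0 3 1"

```text
time_s: 20.9
tool_pos: [0.5613, -0.0065, 0.1444]
eef_rot: [3.14, -0.003, -2.05]
force: [-10.3, -2.3, 9.3]
grip_width: 0.0424
```

```bash
python3 q.py
```

```text
t 20.9 yaw -117.44 F [-10.3  -2.3   9.3] Tz [-0.94   3.34   0.216] e6 0.62 qd6 -0.624 w 0.0424 j6 -0.826 [ 0.5613 -0.0065  0.1444]
```

drive_tool --deltas "0 0 0 0 0 3 1"

```text
time_s: 20.98
tool_pos: [0.5612, -0.0065, 0.1444]
eef_rot: [3.14, -0.003, -2.102]
force: [-10.7, -2.9, 10.0]
grip_width: 0.0422
```

```bash
python3 q.py
```

```text
t 20.98 yaw -120.45 F [-10.7  -2.9  10. ] Tz [-0.94   3.444  0.104] e6 0.717 qd6 -0.626 w 0.0422 j6 -0.878 [ 0.5612 -0.0065  0.1444]
```

drive_tool --deltas "0 0 0 0 0 3 1"

```text
time_s: 21.07
tool_pos: [0.5612, -0.0065, 0.1444]
eef_rot: [3.14, -0.003, -2.155]
force: [-10.8, -2.7, 9.8]
grip_width: 0.042
```

```bash
python3 q.py
```

```text
t 21.07 yaw -123.46 F [-10.8  -2.7   9.8] Tz [-0.794  3.512  0.025] e6 0.8 qd6 -0.625 w 0.042 j6 -0.931 [ 0.5612 -0.0065  0.1444]
```

drive_tool --deltas "0 0 0 0 0 3 1"

```text
time_s: 21.15
tool_pos: [0.5611, -0.0065, 0.1444]
eef_rot: [3.14, -0.004, -2.207]
force: [-11.1, -3.1, 9.5]
grip_width: 0.0423
```

```bash
python3 q.py
```

```text
t 21.15 yaw -126.46 F [-11.1  -3.1   9.5] Tz [-0.742  3.579 -0.007] e6 0.823 qd6 -0.623 w 0.0423 j6 -0.983 [ 0.5611 -0.0065  0.1444]
```

drive_tool --deltas "0 0 0 0 0 3 1;0 0 0 0 0 6 1;0 0 0 0 0 9 1"

```text
time_s: 21.4
tool_pos: [0.561, -0.0064, 0.1444]
eef_rot: [3.14, -0.004, -2.364]
force: [-12.3, -1.7, 10.9]
grip_width: 0.0424
```

```bash
python3 q.py
```

```text
t 21.4 yaw -135.45 F [-12.3  -1.7  10.9] Tz [-0.534  3.915  0.214] e6 0.614 qd6 -0.623 w 0.0424 j6 -1.14 [ 0.561  -0.0064  0.1444]
```

drive_tool --deltas "0 0 0 0 0 3 1;0 0 0 0 0 6 1"

```text
time_s: 21.57
tool_pos: [0.5609, -0.0063, 0.1443]
eef_rot: [3.141, -0.004, -2.468]
force: [-11.7, -1.8, 9.9]
grip_width: 0.0421
```

```bash
python3 q.py
```

```text
t 21.57 yaw -141.43 F [-11.7  -1.8   9.9] Tz [-0.394  4.063  0.262] e6 0.54 qd6 -0.624 w 0.0421 j6 -1.245 [ 0.5609 -0.0063  0.1443]
```

drive_tool --deltas "0 0 0 0 0 3 1;0 0 0 0 0 6 1"

```text
time_s: 21.73
tool_pos: [0.5609, -0.0061, 0.1443]
eef_rot: [3.141, -0.004, -2.573]
force: [-12.2, -0.5, 11.1]
grip_width: 0.0425
```

```bash
python3 q.py
```

```text
t 21.73 yaw -147.42 F [-12.2  -0.5  11.1] Tz [-0.27   4.173  0.21 ] e6 0.622 qd6 -0.626 w 0.0425 j6 -1.349 [ 0.5609 -0.0061  0.1443]
```

drive_tool --deltas "0 0 0 0 0 3 1;0 0 0 0 0 6 1"

```text
time_s: 21.9
tool_pos: [0.5608, -0.0061, 0.1443]
eef_rot: [3.141, -0.004, -2.678]
force: [-12.1, -0.0, 10.9]
grip_width: 0.0423
```

```bash
python3 q.py
```

```text
t 21.9 yaw -153.44 F [-12.1  -0.   10.9] Tz [-0.061  4.385  0.045] e6 0.803 qd6 -0.624 w 0.0423 j6 -1.454 [ 0.5608 -0.0061  0.1443]
```

drive_tool --deltas "0 0 0 0 0 2 1;0 0 0 0 0 2 1;0 0 0 0 0 2 1"

```text
time_s: 22.15
tool_pos: [0.5608, -0.0061, 0.1444]
eef_rot: [3.141, -0.004, -2.711]
force: [-11.8, 0.4, 10.9]
grip_width: 0.0423
```

```bash
python3 q.py; python3 -c "
from h import *
delta(.5612,-.0055,.1443,-155.4)"
```

```text
t 22.15 yaw -155.31 F [-11.8   0.4  10.9] Tz [-0.092  4.28  -0.088] e6 -0.016 qd6 0.006 w 0.0423 j6 -1.487 [ 0.5608 -0.0061  0.1444]
mm [-0.6  0.3  0.1] deg [ 0.03 -0.24  0.09]
```

Turned past the second click, possibly the third. I'll open, then rise.

drive_tool --deltas "0 0 0 0 0 0 0.5;0 0 0 0 0 0 0;0 0 0 0 0 0 -0.5;0 0 0 0 0 0 -1;0 0 0 0 0 0 -1;0 0 -15 0 0 0 -1;0 0 -40 0 0 0 -1;0 0 -80 0 0 0 -1;0 0 -120 0 0 0 -1;20 0 -150 0 0 0 -1;50 0 -150 0 0 0 -1;50 0 -150 0 0 0 -1"

```text
time_s: 23.15
tool_pos: [0.5158, -0.0275, 0.2973]
eef_rot: [-3.14, 0.006, -2.711]
force: [0.8, 0.4, 0.7]
grip_width: 0.0852
```

drive_tool --deltas "0 0 0 0 0 0 -1;0 0 0 0 0 0 -1;0 0 0 0 0 0 -1"

```text
time_s: 23.4
tool_pos: [0.5175, -0.026, 0.2923]
eef_rot: [3.141, -0.001, -2.71]
force: [-0.3, -0.7, -0.1]
grip_width: 0.0858
```

```bash
python3 q.py
python3 - <<'E'
from h import *
snap('wrist','w9');snap('scene','sc9');snap('side','s9');crop('w9',230,60,410,260,4,'d1');crop('sc9',240,190,400,300,5,'d2');crop('s9',240,150,440,275,4,'d3')
E
```

```text
t 23.4 yaw -155.29 F [-0.3 -0.7 -0.1] Tz [ 0.013  0.021 -0.02 ] e6 -0.0 qd6 -0.0 w 0.0858 j6 -1.478 [ 0.5175 -0.026   0.2923]
```

View pics/w9.png

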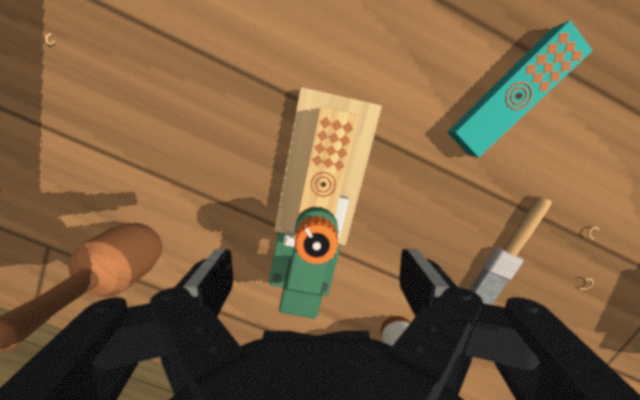

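View pics/d1.png

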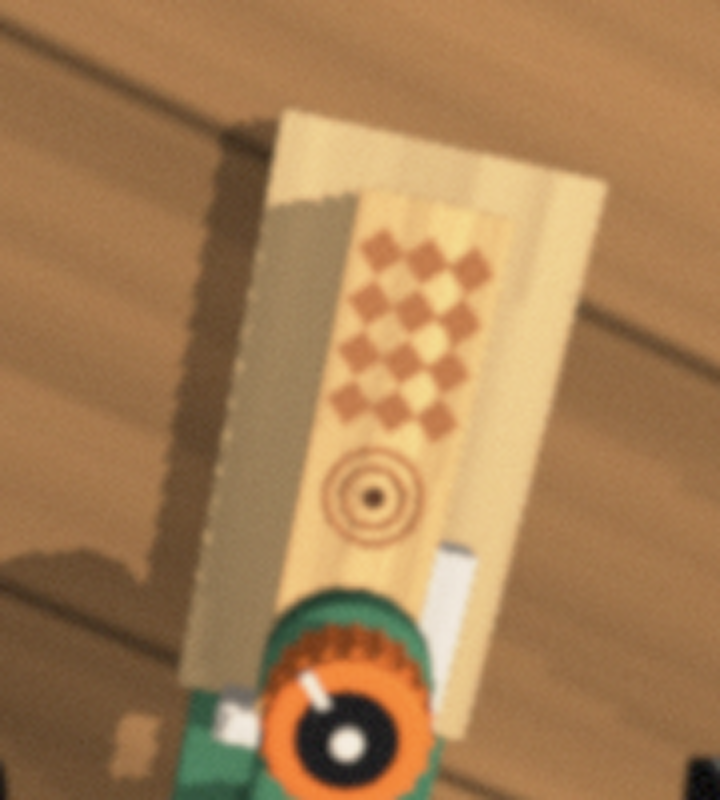

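View pics/d2.png

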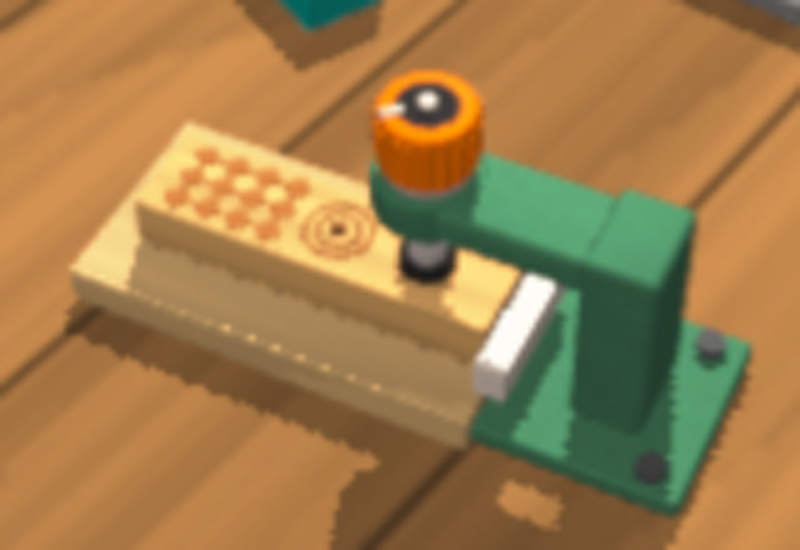

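View pics/d3.png

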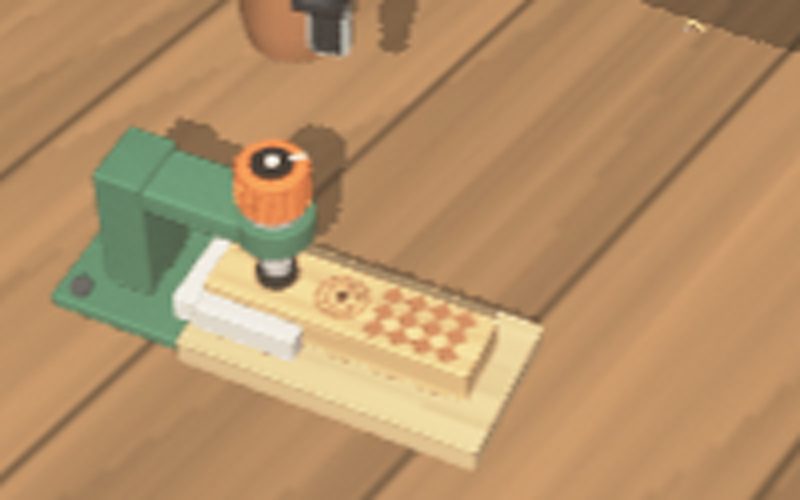

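The block is home, the cap mark has turned about 136°, and the pin has visibly risen. The brush, mallet and turquoise block are where they were. I'm handing in.

```bash
python3 -c "
from rig import robot
print(robot.close_job())"
```

```text
the job is handed in; nothing more can be done
None
```

The block is seated on the clamp bed against both fences and clamped. I then let go of the cap and handed the job in at about 23.6 s.

- **Seating:** I pushed the block against the end stop with up to about 8 N and against the side rail with about 6 N. The contact torque showed the block touching only the near end of the rail at first, so I turned it about 1° until it lay flush. From above, before clamping, its carved end was at -139 mm (expected -140) and its sides at about ±25 mm. Its yaw agreed with the bed to within about 0.3°, which is the reading noise. After clamping I checked the position only by eye in the pictures, and it looked unchanged.
- **Clamping:** I turned the cap about 136° clockwise. The torque ran at about 0.14 N m, rose to about 0.3 as the pad met the block, then dropped to about 0. I counted three rises and drops, 30° apart, and stopped just after the third drop, about 22° short of where a fourth click would come. That is two or three clicks, depending on where in the drop the clutch clicks.
- **Last checks:** After release the tool forces were about zero. The pin showed roughly 2 mm of rise in the scene camera, too coarse to tell two clicks from three. The brush, mallet and turquoise look-alike were in place. I never touched the oil bottle, but the last wrist view shows only part of something that is probably it, so I did not check its position separately.
- **Disagreement:** The robot's own yaw reading at flush was about 13.6°, while the camera put the bed at about 12.6°. I went by the contact forces, and the relative camera check above agreed with that.

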